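# Rack the microscope objectives by length

## Robot

A 6-joint arm with a two-finger parallel gripper is mounted at the origin on a cart in front of the work surface, level with it; the furniture and walls round the work are solid. World frame = base frame: x ahead of the robot, y to its left, z up, the work surface at z = 0. Lengths are in mm, angles in degrees, forces in N, time in s.
With the tool pointing down it reaches from about 350 to 850 mm from the base axis. Payload 8.1 kg.
Tool frame: the origin (TCP) lies midway between the tips of the shut fingers; the grasp point (between the pads) lies 19 mm behind it; z points along the fingers, y is the line along which they close (so a half turn about z gives the same grasp; the last joint's range is limited). The gripper opens to 85 mm and grips with 20 to 120 N. Pads are 22 mm wide; open, the fingers measure 114 mm over their backs; the gripper's body (76 mm by 85 mm) begins 54 mm behind the grasp point. The pads swing forward as they close: fully open they stand 13 mm farther back than shut.
Start: joints at [71.081, 7.471, 85.268, -0, 87.261, -4.893], TCP at [145.395, 582.122, 231.292] pointing down, gripper open.
Joint ranges: [-169.43, 169.43], [-51.17, 129.36], [1.28, 143.12], [-76.62, 256.62], [0, 156.53], [-152.29, 152.29]. Speed limits (degrees/s): [136.94, 136.94, 159.86, 180, 180, 180].

## Interface

Orientations are given as [roll, pitch, yaw] about the fixed x, y, z axes, in that order (R = Rz(yaw) Ry(pitch) Rx(roll)).
In Python, from bench import r, optics, workorder gives the robot as it stands.
- The arm moves only by the tool pendant, called after "Call:" as a command line: name --argument value ..., lists and objects as JSON in quotes. Schema: {"type":"object","properties":{"moves":{"type":"object","properties":{"drx":{"type":"array","items":{"type":"number"},"minItems":1,"maxItems":8},"dry":{"type":"array","items":{"type":"number"},"minItems":1,"maxItems":8},"drz":{"type":"array","items":{"type":"number"},"minItems":1,"maxItems":8},"dx":{"type":"array","items":{"type":"number"},"minItems":1,"maxItems":8},"dy":{"type":"array","items":{"type":"number"},"minItems":1,"maxItems":8},"dz":{"type":"array","items":{"type":"number"},"minItems":1,"maxItems":8},"finger_gap":{"type":"array","items":{"type":"number"},"minItems":1,"maxItems":8}},"additionalProperties":false,"required":["drx","dry","drz","dx","dy","dz","finger_gap"]},"grip_force":{"type":"number"},"only":{"type":"string"},"quiet":{"type":"boolean"},"lines":{"type":"string"}},"required":["moves"],"additionalProperties":false}. moves is an object with one list for each field, all of the same length, 1 to 8, a row being the entries at one place: drx, dry, drz (a rotation vector in a scale on which 1.0 is 90 degrees), dx, dy, dz (the shift in fractions of the full range, 1 being 600 mm), finger_gap (the finger opening in mm); each row is the pose to reach, as a shift and turn from the pose commanded when the call began, along the tool's axes at that moment; what a row does not reach only later rows make up. A row lasts 1/8 s, in which the tool goes at most 62.5 mm and 10.7 degrees, less where a joint would pass 70% of its speed; a pose out of reach is approached as far as the arm can. The fingers move at their own pace and stop on an object; grip_force is the grip in N (left out, the last holds). Time passes only in rows, so rows that do not move let the fingers close. The tool returns the time, the measured TCP pose, the force, the opening and the grip force at its end. only (a regular expression) keeps the lines of the reply that match it, lines (a string "A,B") keeps lines A to B, and quiet returns only ok. A shift or turn number past 1, either way, is cut back to 1. Input that does not fit is refused with a message, and nothing moves.
- r.sense(): the state, without advancing time (a new reading comes with each control period).
- optics.snapshot(name): name is "scene" or "side" or "wrist"; returns a dict with "pixels" (480x640x3 uint8, blue, green, red), "fx", "fy", "cx", "cy" (pixels), "pose" (4x4, takes a point from camera to world coordinates). Camera axes: x right, y up, looking along -z (the intrinsics and any distortion apply to the point x, -y, -z); pixel columns grow to the right and rows downward; lengths in mm; the calibration is good to about 2 mm. A picture is of the moment at which its call begins. There is no depth.
- workorder.hand_in(): hands the job in; it is judged then, once.
The state is a dict: "time": time; "joint_pos": joint angles; "qd": joint speeds; "joint_efforts": joint torques, N m; "tool_pos": TCP position; "tcp_rot": TCP orientation; "ft_force": force on the tool from outside, world axes, zero at the start; "wrist_torque": the same for the moment, N m; "finger_gap": finger opening in mm; "grip_force": force on a finger pad.
Only numpy, scipy, OpenCV 4.12 (cv2) and the standard library are available. Lean on these libraries where they do the work, as an engineer would, in place of code of your own. Each camera call takes 0.05 s, during which the arm holds its last target. There are 200 camera calls.

## Task

Put the four cleaned microscope objectives from the silicone mat back into the grey holder in order of length, one per seat, thread down and fully seated: the shortest (lowest power) in the seat at the right-hand end, towards the microscopes, rising to the longest at the left-hand end. They are delicate: keep them upright, set them down rather than dropping them, and leave the dust caps and the canister where they stand.

Things in the scene. Friction and masses are not known exactly. Their poses are not given: they have to be found in the camera images.
- objective_a: Microscope objective, shortest, stubby, wide front, bright metal with a dark knurled ring, 38 mm tall, standing thread down. Brass thread 20 mm wide, 6 mm long; straight barrel 28 mm in diameter from 6 to 32 mm height (grasp here); narrower nose. About 90 g. Origin: centre of the underside, z up the axis. Loose, in any of four places on the mat.
- objective_b: Microscope objective, second shortest, bright metal with a dark knurled ring, 48 mm tall, standing thread down. Brass thread 20 mm wide, 6 mm long; straight barrel 28 mm in diameter from 6 to 34 mm height (grasp here); narrower nose. About 110 g. Origin: centre of the underside, z up the axis. Loose, in any of four places on the mat.
- objective_c: Microscope objective, second longest, bright metal with a dark knurled ring, 58 mm tall, standing thread down. Brass thread 20 mm wide, 6 mm long; straight barrel 28 mm in diameter from 6 to 36 mm height (grasp here); narrower nose. About 130 g. Origin: centre of the underside, z up the axis. Loose, in any of four places on the mat.
- objective_d: Microscope objective, longest, narrow front, bright metal with a dark knurled ring, 68 mm tall, standing thread down. Brass thread 20 mm wide, 6 mm long; straight barrel 28 mm in diameter from 6 to 40 mm height (grasp here); narrower nose. About 150 g. Origin: centre of the underside, z up the axis. Loose, in any of four places on the mat.
- holder: Grey plastic holder, fixed, 54 x 192 x 15 mm (x, y, z); origin: centre of underside. Four equal seats in a row along its y: centres at x +3, y -69, -23, +23, +69 mm; each a recess 30 mm wide (mouth 34), 5 mm deep, floor 10 mm above the origin. A dark bar beside each seat grows in length from the -y end (robot's right, nearest the microscopes) to the +y end. Yaw within 0.18 rad.
- mat: Thin grey-blue silicone work mat, fixed, 96 x 204 x 3 mm (x, y, z), on which the objectives and the dust caps stand. Origin: centre of its underside. The mat and the holder lie one behind the other, either nearer. Tall neighbours: behind, a red carton 130 mm high, front face at x = 0.66 m; left, a photometer 220 mm high, side at y = 0.34 m.
- dust_cap_1: Black plastic dust cap, a disc 31 mm in diameter and 12 mm high, loose on the mat among the objectives; not to be disturbed. Origin: centre of its underside.
- dust_cap_2: Black plastic dust cap, a disc 31 mm in diameter and 12 mm high, loose on the mat among the objectives; not to be disturbed. Origin: centre of its underside.
- objective_canister: Screw-cap canister with black base and cream lid, 35 mm in diameter and 61 mm high, standing loose on the desk to the right, beside the microscope; not to be disturbed. Origin: centre of its underside.
- microscope_2: White and black microscope standing fixed on the desk to the right of the work, between it and the robot's starting pose; 290 mm (x) by 230 mm (y) and 403 mm high, its near side at y = -0.03 m. Origin: centre of its underside. Reach round or over it, never against it.
There are look-alikes about, which are no part of the job. What is shaped like the objective_a but green is not meant.

How it is judged:
By the outcome, as a careful person would: the job done as asked, in the order asked, and still so for the second after the job is handed in, with the robot touching nothing.
It also fails if it takes over 99 s, if anything falls off the work surface, if the arm or the gripper's body presses on something with over 40 N, if the wrist force passes 120 N, or if a joint passes its speed limit or range.

## Working session

There is one attempt and no reset: what is moved stays moved. The work goes in short steps, Python scripts to look and compute and a tool call to move; the robot and the scene stay as the last step left them, time stands still between calls to the robot, and variables do not carry over. Pictures are saved under pics/ and viewed, at most 14 in all, crops included, and the job is handed in when it is done.

```bash
ls; mkdir -p pics; cat > h.py <<'E'
import numpy as np, cv2, json
from bench import r, optics, workorder
def snap(n,f):
    s=optics.snapshot(n); cv2.imwrite('pics/'+f+'.png',s['pixels']); np.save('pics/'+f,s,allow_pickle=True); return s
def load(f): return np.load('pics/'+f+'.npy',allow_pickle=True).item()
def ray(s,u,v):
    d=np.array([(u-s['cx'])/s['fx'],-(v-s['cy'])/s['fy'],-1.]); P=np.array(s['pose']); return P[:3,3],P[:3,:3]@d
def onz(s,u,v,z):
    o,d=ray(s,u,v); return o+d*(z-o[2])/d[2]
def proj(s,p):
    P=np.array(s['pose']); c=P[:3,:3].T@(np.array(p)-P[:3,3]); return s['cx']+s['fx']*c[0]/-c[2], s['cy']-s['fy']*c[1]/-c[2]
E
python3 - <<'E'
from h import *
for n in('scene','side','wrist'):
    s=snap(n,n+'0'); print(n,{k:(np.round(v,3).tolist() if k=='pose' else v) for k,v in s.items() if k!='pixels'})
print(r.sense())
E
```

```text
pics
scene {'fx': 519.5861213963586, 'fy': 519.5861213963586, 'cx': 323.3023403407673, 'cy': 240.8890345476253, 'pose': [[-0.465, 0.639, -0.613, 14.444], [-0.886, -0.339, 0.317, 325.753], [-0.005, 0.69, 0.723, 650.597], [0.0, 0.0, 0.0, 1.0]]}
side {'fx': 597.5550501116206, 'fy': 597.5550501116206, 'cx': 318.40444842592916, 'cy': 229.72955107232593, 'pose': [[0.561, 0.726, -0.398, 127.356], [-0.828, 0.499, -0.257, -187.085], [0.012, 0.473, 0.881, 925.167], [0.0, 0.0, 0.0, 1.0]]}
wrist {'fx': 361.41441505407744, 'fy': 361.41441505407744, 'cx': 321.0351735699068, 'cy': 240.4635273795763, 'pose': [[0.242, -0.928, -0.282, 73.17], [0.97, 0.231, 0.073, 600.868], [-0.002, -0.291, 0.957, 372.778], [0.0, 0.0, 0.0, 1.0]]}
{'time': 0.15, 'joint_pos': array([ 7.10833375e+01,  7.50477165e+00,  8.53158335e+01, -1.82669729e-03,
        8.72626265e+01, -4.89320378e+00]), 'qd': array([-0.01394944, -0.08454403, -0.16482837, -0.02437013,  0.00045266,
        0.03167169]), 'joint_efforts': array([ 2.16179367e-03, -5.70062041e+01, -5.01158381e+01, -1.26809309e-05,
        9.66188090e-03,  1.22065708e-04]), 'tool_pos': array([145.24110271, 581.70732722, 230.48105708]), 'tcp_rot': array([-1.79916916e+02, -5.28171914e-03,  1.65976626e+02]), 'ft_force': array([ 0.84400831, -0.42693819,  0.06870643]), 'wrist_torque': array([ 0.02253235, -0.00067511, -0.01734521]), 'grip_force': 0.0, 'finger_gap': 85.51692640505446}
```

View pics/scene0.png

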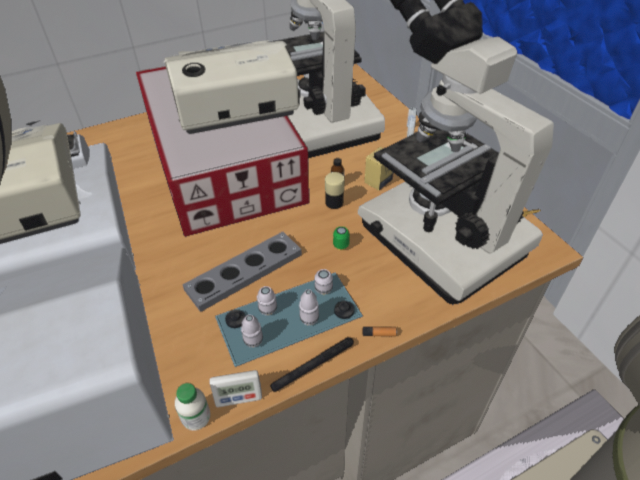

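View pics/side0.png

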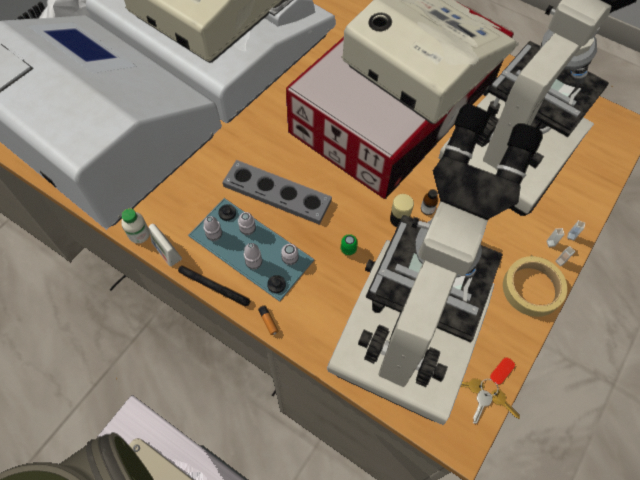

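The scene view shows the holder around (243,270) behind the mat at (290,318). Objectives are near (251,330), (266,300), (309,307) and (324,281), with caps at (236,318) and (344,309). The side view shows the same layout. Next I'll crop in closer.

```bash
python3 - <<'E'
from h import *
a=load('scene0')['pixels'][225:370,175:375]; b=load('side0')['pixels'][155:305,180:345]
cv2.imwrite('pics/z1.png',cv2.resize(a,None,fx=4,fy=4,interpolation=cv2.INTER_CUBIC))
cv2.imwrite('pics/z2.png',cv2.resize(b,None,fx=4,fy=4,interpolation=cv2.INTER_CUBIC)[:600])
E
```

```text
(no output)
```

View pics/z1.png

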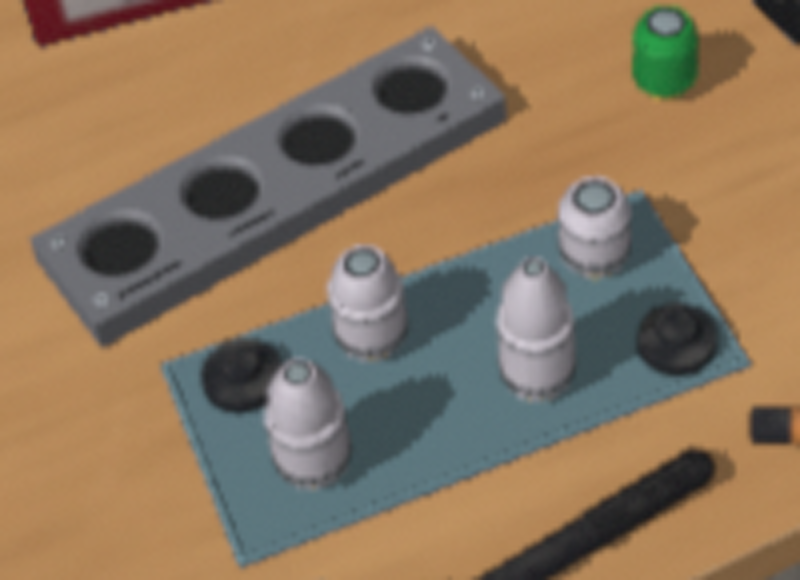

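View pics/z2.png

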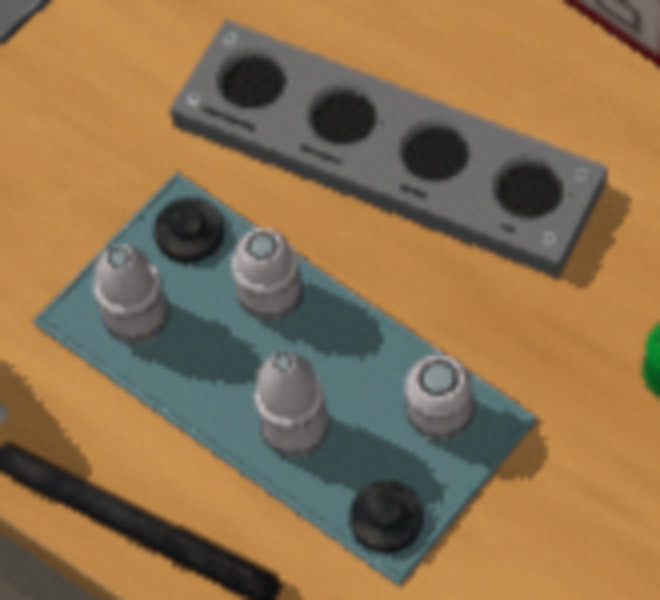

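The crops show the tops in z1 at A(594,196), B(361,262), C(298,372) and D(533,266). In z2 they are at A(438,377), B(261,246), C(119,258) and D(284,361). The seats and caps are also clear. I'll triangulate these points.

```bash
cat >> h.py <<'E'
def tri(s1,p1,s2,p2):
    o1,d1=ray(s1,*p1);o2,d2=ray(s2,*p2)
    t=np.linalg.lstsq(np.c_[d1,-d2],o2-o1,rcond=None)[0]; a=o1+d1*t[0];b=o2+d2*t[1]; return (a+b)/2,np.linalg.norm(a-b)
E
python3 - <<'E'
from h import *
s1=load('scene0');s2=load('side0')
f=lambda p,o:((p[0]+.5)/4-.5+o[0],(p[1]+.5)/4-.5+o[1])
pts={'A':((594,196),(438,377),41),'B':((361,262),(261,246),51),'C':((298,372),(119,258),61),'D':((533,266),(284,361),71),
'cap1':((240,358),(191,220),15),'cap2':((680,325),(388,506),15),
'sl':((119,246),(252,80),15),'s2':((220,191),(343,116),15),'s3':((317,138),(435,151),15),'sr':((410,88),(528,188),15),
'hFL':((107,335),(175,112),12),'hBL':((35,240),(226,22),15),'hBR':((432,28),(606,168),15),'hFR':((505,98),(560,268),15)}
for k,(a,b,z) in pts.items():
    a=f(a,(175,225));b=f(b,(180,155)); p,e=tri(s1,a,s2,b)
    print(k,p.round(1),round(e,1),onz(s1,*a,z)[:2].round(1),onz(s2,*b,z)[:2].round(1))
# green
E
```

```text
A [469.9  90.4  40.6] 0.7 [470.   90.6] [469.4  90.1]
B [474.2 184.2  50.7] 1.1 [474.5 184.4] [473.5 183.7]
C [432.4 224.7  60.8] 1.0 [432.8 225. ] [431.8 224.3]
D [429.3 135.9  70.4] 0.5 [429.1 136.2] [428.8 135.5]
cap1 [482.  233.4  13.4] 1.1 [481.4 233.8] [480.8 232.3]
cap2 [419.3  81.   13.6] 1.0 [417.9  81.4] [419.4  80.8]
sl [555.4 256.2  12.9] 0.3 [553.8 256.5] [554.3 255.1]
s2 [563.8 211.   12.2] 0.6 [561.8 211.6] [562.2 209.6]
s3 [571.9 165.7  12.6] 0.3 [569.9 166.4] [570.5 164.7]
sr [579.5 120.5  12.7] 0.3 [577.7 121.3] [578.2 119.6]
hFL [521.7 274.7   9.1] 3.9 [517.2 274.1] [522.3 274.6]
hBL [573.1 284.7  14.1] 0.4 [572.1 284.6] [572.8 284.3]
hBR [607.7  97.5  12.6] 0.0 [605.5  98.4] [606.5  96.8]
hFR [555.5  87.   11.4] 2.4 [553.9  88.6] [552.6  85.2]
```

```bash
python3 - <<'E'
from h import *
s1=load('scene0');s2=load('side0')
for s,l in((s1,[(172,438,0),(135,260,0),(105,145,0),(130,262,220),(103,145,220)]),(s2,[(105,222,0),(220,128,0),(333,18,0),(0,30,220),(215,100,220)])):
    for u,v,z in l: print((u,v,z),onz(s,u,v,z).round(0))
E
```

```text
(172, 438, 0) [349. 371.   0.]
(135, 260, 0) [675. 340.   0.]
(105, 145, 0) [1029.  317.    0.]
(130, 262, 220) [451. 341. 220.]
(103, 145, 220) [687. 322. 220.]
(105, 222, 0) [345. 401.   0.]
(220, 128, 0) [622. 364.   0.]
(333, 18, 0) [995. 349.   0.]
(0, 30, 220) [458. 649. 220.]
(215, 100, 220) [541. 272. 220.]
```

View pics/wrist0.png

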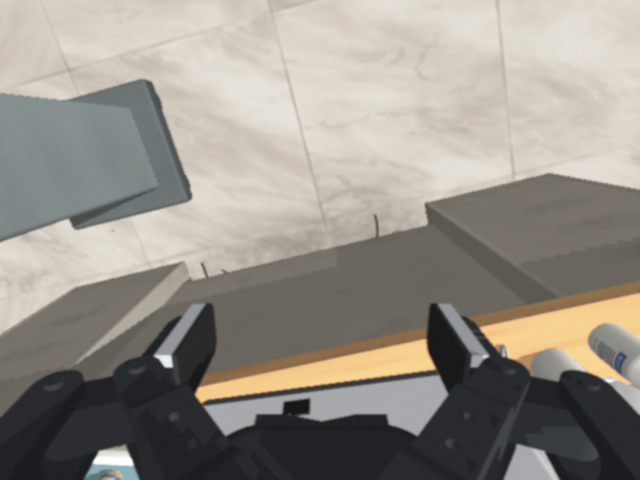

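The wrist view shows only floor, the desk edge and the photometer top below the fingers, with nothing close. I'll move up and away from the photometer first.

```bash
cat >> h.py <<'E'
from scipy.spatial.transform import Rotation as Ro
def to(*targets):
    st=r.sense(); R=Ro.from_euler('xyz',st['tcp_rot'],degrees=True); p=st['tool_pos']
    print('t',round(st['time'],2),'tcp',p.round(1),st['tcp_rot'].round(2),'gap',round(st['finger_gap'],1),'grip',round(st['grip_force'],1),'F',st['ft_force'].round(1))
    for x,y,z,w in targets:
        T=Ro.from_euler('xyz',[180,0,w],degrees=True)
        print((x,y,z,w),'rot',(R.inv()*T).as_rotvec(degrees=True).round(1),'d',R.inv().apply(np.array([x,y,z])-p).round(1))
E
python3 -c "
from h import *
to((145,582,340,166),(290,265,340,130),(430,136,200,100))"
```

```text
t 0.15 tcp [145.2 581.7 230.5] [-1.7992e+02 -1.0000e-02  1.6598e+02] gap 85.5 grip 0.0 F [ 0.8 -0.4  0.1]
(145, 582, 340, 166) rot [-0.1 -0.  -0. ] d [ 3.000e-01  1.000e-01 -1.095e+02]
(290, 265, 340, 130) rot [-0.1  0.  36. ] d [-217.2 -272.3 -109.1]
(430, 136, 200, 100) rot [-0.1  0.  66. ] d [-384.3 -363.4   31. ]
```

Units first: shifts go in shares of 600 mm and turns go in shares of 90 degrees. So -272 mm / 600 = -0.4533, -230 mm / 600 = -0.3833, 36 degrees / 90 = 0.4.

Call:
pendant --moves '{"drx": [0, 0, 0, 0, 0, 0, 0, 0], "dry": [0, 0, 0, 0, 0, 0, 0, 0], "drz": [0, 0, 0.0889, 0.1778, 0.2667, 0.3333, 0.4, 0.4], "dx": [0, 0, -0.0667, -0.1333, -0.2, -0.25, -0.3167, -0.3617], "dy": [0, 0, -0.075, -0.15, -0.2333, -0.3083, -0.3833, -0.4533], "dz": [-0.1, -0.1833, -0.1833, -0.1833, -0.1833, -0.1833, -0.1833, -0.1833], "finger_gap": [46, 46, 46, 46, 46, 46, 46, 46]}' --grip_force 40

```text
time: 1.15
tool_pos: [290.5, 263.7, 341.1]
tcp_rot: [180.0, 0.0, 129.9]
ft_force: [0.6, -0.9, 0.6]
finger_gap: 46.1
grip_force: 0.0
```

```bash
python3 -c "
from h import *
to((290,265,340,130),(430,136,200,100))"
```

```text
t 1.15 tcp [290.5 263.7 341.1] [1.7999e+02 2.0000e-02 1.2986e+02] gap 46.1 grip 0.0 F [ 0.6 -0.9  0.6]
(290, 265, 340, 130) rot [ 0.   0.  -0.1] d [1.3 0.5 1.1]
(430, 136, 200, 100) rot [ 0.   0.  29.9] d [-187.4   25.2  141.1]
```

Converted, -187 mm / 600 = -0.3117, -150 mm / 600 = -0.25, 30 degrees / 90 = 0.3333.

Call:
pendant --moves '{"drx": [0, 0, 0, 0, 0, 0], "dry": [0, 0, 0, 0, 0, 0], "drz": [0.0889, 0.1778, 0.2667, 0.3333, 0.3333, 0.3333], "dx": [-0.0833, -0.1667, -0.25, -0.3117, -0.3117, -0.3117], "dy": [0.01, 0.02, 0.03, 0.0417, 0.0417, 0.0417], "dz": [0.05, 0.1167, 0.1833, 0.235, 0.235, 0.235], "finger_gap": [46, 46, 46, 46, 46, 46]}'

```text
time: 1.9
tool_pos: [429.1, 138.5, 200.5]
tcp_rot: [-180.0, -0.0, 100.0]
ft_force: [-0.3, -0.0, 0.6]
finger_gap: 46.1
grip_force: 0.0
```

```bash
python3 - <<'E'
from h import *
s=snap('wrist','w1'); to((429,136,130,100))
print(np.round(s['pose'],2))
for k,p in dict(A=(470,90.4,41),B=(474.2,184.2,51),C=(432.4,224.7,61),D=(429.3,135.9,71),sl=(554,255.8,15),sr=(578,120.5,15)).items(): print(k,np.round(proj(s,p)))
E
```

```text
t 1.95 tcp [429.3 139.  201.2] [ 1.7994e+02 -2.0000e-02  1.0004e+02] gap 45.8 grip 0.0 F [-0.3  0.1 -0.3]
(429, 136, 130, 100) rot [ 0.1 -0.   0. ] d [-2.9 -0.9 71.2]
[[ 9.8000e-01 -1.7000e-01 -5.0000e-02  4.1611e+02]
 [ 1.7000e-01  9.4000e-01  2.9000e-01  2.1253e+02]
 [-0.0000e+00 -2.9000e-01  9.6000e-01  3.4293e+02]
 [ 0.0000e+00  0.0000e+00  0.0000e+00  1.0000e+00]]
A [356. 280.]
B [386. 180.]
C [346. 117.]
D [321. 234.]
sl [489. 108.]
sr [470. 259.]
```

View pics/w1.png

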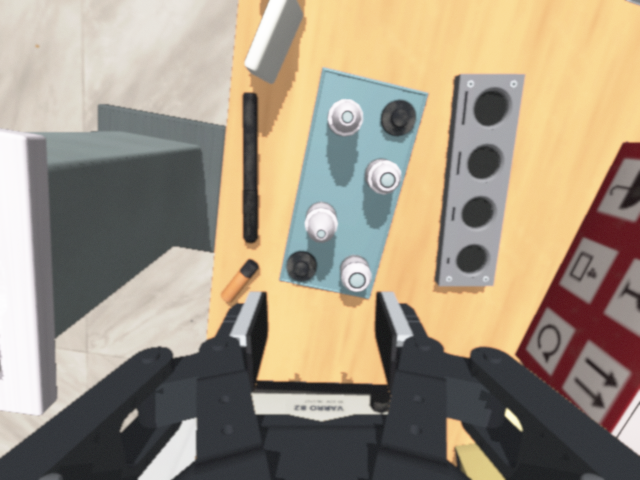

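The wrist view agrees with the estimates: A(355,281), B(387,180), C(346,117), D(321,234), and seats from (491,106) to (470,259). I'll pick D first.

Converted, 187 mm / 600 = 0.3117, 175 mm / 600 = 0.2917.

Call:
pendant --moves '{"drx": [0, 0, 0, 0, 0, 0], "dry": [0, 0, 0, 0, 0, 0], "drz": [0, 0, 0, 0, 0, 0], "dx": [-0.005, -0.005, -0.005, -0.005, -0.005, -0.005], "dy": [-0.0017, -0.0017, -0.0017, -0.0017, -0.0017, -0.0017], "dz": [0.1, 0.1833, 0.25, 0.2917, 0.3117, 0.3117], "finger_gap": [46, 46, 46, 46, 46, 46]}'

```text
time: 2.7
tool_pos: [428.9, 135.9, 13.8]
tcp_rot: [180.0, -0.0, 100.0]
ft_force: [-0.8, -0.7, -0.2]
finger_gap: 46.3
grip_force: 0.0
```

```bash
python3 -c "
from h import *
to((429.2,136,14,100))"
```

```text
t 2.7 tcp [428.9 135.9  13.8] [179.98  -0.   100.05] gap 46.3 grip 0.0 F [-0.8 -0.7 -0.2]
(429.2, 136, 14, 100) rot [ 0. -0.  0.] d [ 0.1  0.3 -0.2]
```

Converted, -100 mm / 600 = -0.1667, -90 mm / 600 = -0.15.

Call:
pendant --moves '{"drx": [0, 0, 0, 0, 0, 0, 0, 0], "dry": [0, 0, 0, 0, 0, 0, 0, 0], "drz": [0, 0, 0, 0, 0, 0, 0, 0], "dx": [0, 0, 0, 0, 0, 0, 0, 0], "dy": [0, 0, 0, 0, 0, 0, 0, 0], "dz": [0, 0, 0, 0, -0.0167, -0.075, -0.15, -0.1667], "finger_gap": [20, 20, 20, 20, 20, 20, 20, 20]}' --grip_force 40

```text
time: 3.7
tool_pos: [431.3, 135.7, 117.5]
tcp_rot: [179.6, -0.0, 100.0]
ft_force: [0.2, 0.2, -1.9]
finger_gap: 26.6
grip_force: 39.7
```

```bash
python3 -c "
from h import *
to((554.5,256,110,190),(554.5,256,22,190))"
```

```text
t 3.7 tcp [431.3 135.7 117.5] [179.62  -0.    99.97] gap 26.6 grip 39.7 F [ 0.2  0.2 -1.9]
(554.5, 256, 110, 190) rot [  0.3   0.3 -90. ] d [ 97.2 142.1   8.5]
(554.5, 256, 22, 190) rot [  0.3   0.3 -90. ] d [ 97.2 141.5  96.5]
```

Converted, 141 mm / 600 = 0.235, 125 mm / 600 = 0.2083, -80 degrees / 90 = -0.8889.

Call:
pendant --moves '{"drx": [0, 0, 0, 0, 0, 0, 0, 0], "dry": [0, 0, 0, 0, 0, 0, 0, 0], "drz": [-0.1111, -0.2222, -0.3333, -0.4444, -0.5556, -0.6667, -0.7778, -0.8889], "dx": [0, 0.0167, 0.0333, 0.0583, 0.0833, 0.1083, 0.1417, 0.1617], "dy": [0, 0.0167, 0.05, 0.0917, 0.1333, 0.175, 0.2083, 0.235], "dz": [0, 0, 0, 0, 0, 0, 0, 0], "finger_gap": [20, 20, 20, 20, 20, 20, 20, 20]}'

```text
time: 4.7
tool_pos: [550.8, 255.9, 112.3]
tcp_rot: [-180.0, -0.1, -179.7]
ft_force: [0.3, -0.6, -1.0]
finger_gap: 26.9
grip_force: 39.6
```

Call:
pendant --moves '{"drx": [0, 0, 0, 0], "dry": [0, 0, 0, 0], "drz": [-0.1111, -0.1111, -0.1111, -0.1111], "dx": [0, 0, 0, 0], "dy": [0, 0, 0, 0], "dz": [0, 0, 0, 0], "finger_gap": [20, 20, 20, 20]}'

```text
time: 5.2
tool_pos: [550.7, 255.0, 113.2]
tcp_rot: [-180.0, -0.0, -170.2]
ft_force: [0.8, -1.2, -1.5]
finger_gap: 26.9
grip_force: 39.7
```

```bash
python3 - <<'E'
from h import *
to((554.5,256,50,190),(554.5,256,22,190))
s1=snap('scene','s1');s2=snap('side','e1');
a=s1['pixels'][150:350,120:370]; b=s2['pixels'][80:280,160:360]
cv2.imwrite('pics/z3.png',np.hstack([cv2.resize(a,(400,320),interpolation=3),cv2.resize(b,(320,320),interpolation=3)]))
E
```

```text
t 5.2 tcp [550.7 255.  113.2] [-1.8000e+02 -1.0000e-02 -1.7017e+02] gap 26.9 grip 39.7 F [ 0.8 -1.2 -1.5]
(554.5, 256, 50, 190) rot [-0.  -0.  -0.2] d [-3.9  0.4 63.2]
(554.5, 256, 22, 190) rot [-0.  -0.  -0.2] d [-3.9  0.4 91.2]
```

View pics/z3.png

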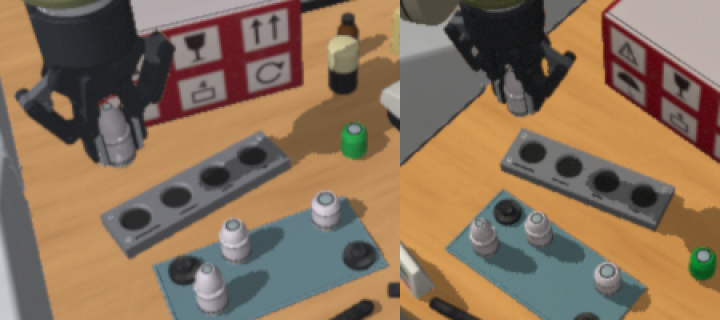

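D is held upright at about (115,145) in the left half of the picture, above the left seat at (135,217). Lowering it now.

Converted, 91.5 mm / 600 = 0.1525, 90.5 mm / 600 = 0.1508.

Call:
pendant --moves '{"drx": [0, 0, 0, 0, 0, 0, 0, 0], "dry": [0, 0, 0, 0, 0, 0, 0, 0], "drz": [0, 0, 0, 0, 0, 0, 0, 0], "dx": [-0.0033, -0.0067, -0.0067, -0.0067, -0.0067, -0.0067, -0.0067, -0.0067], "dy": [0, 0, 0, 0, 0, 0, 0, 0], "dz": [0.0583, 0.1083, 0.1333, 0.145, 0.1492, 0.1508, 0.1525, 0.1525], "finger_gap": [20, 20, 20, 20, 20, 20, 20, 20]}'

```text
time: 6.3
tool_pos: [555.2, 256.0, 22.3]
tcp_rot: [180.0, 0.0, -170.0]
ft_force: [0.2, 0.1, -2.1]
finger_gap: 27.1
grip_force: 39.7
```

```bash
python3 -c "
from h import *
to((554.5,256,20.8,190))"
```

```text
t 6.3 tcp [555.2 256.   22.3] [ 1.7999e+02  4.0000e-02 -1.7003e+02] gap 27.1 grip 39.7 F [ 0.2  0.1 -2.1]
(554.5, 256, 20.8, 190) rot [ 0.  0. -0.] d [0.7 0.1 1.5]
```

Converted, 1.4 mm / 600 = 0.0023, 0.7 mm / 600 = 0.0012.

Call:
pendant --moves '{"drx": [0, 0, 0], "dry": [0, 0, 0], "drz": [0, 0, 0], "dx": [0, 0, 0], "dy": [0, 0, 0], "dz": [0.0012, 0.0023, 0.0023], "finger_gap": [20, 20, 20]}'

```text
time: 6.68
tool_pos: [555.3, 256.1, 22.1]
tcp_rot: [180.0, 0.0, -170.0]
ft_force: [-4.4, -1.7, 10.7]
finger_gap: 26.6
grip_force: 40.9
```

Call:
pendant --moves '{"drx": [0, 0], "dry": [0, 0], "drz": [0, 0], "dx": [0, 0], "dy": [0, 0], "dz": [0.0012, 0.0012], "finger_gap": [20, 20]}'

```text
time: 6.92
tool_pos: [555.4, 256.1, 22.1]
tcp_rot: [180.0, 0.1, -170.0]
ft_force: [-7.7, -4.6, 16.0]
finger_gap: 26.7
grip_force: 41.5
```

Converted, -100 mm / 600 = -0.1667, -60 mm / 600 = -0.1.

Call:
pendant --moves '{"drx": [0, 0, 0, 0, 0, 0, 0, 0], "dry": [0, 0, 0, 0, 0, 0, 0, 0], "drz": [0, 0, 0, 0, 0, 0, 0, 0], "dx": [0, 0, 0, 0, 0, 0, 0, 0], "dy": [0, 0, 0, 0, 0, 0, 0, 0], "dz": [-0.0023, -0.0023, -0.0023, -0.0023, -0.0023, -0.0333, -0.1, -0.1667], "finger_gap": [20, 30, 36, 44, 44, 44, 44, 44]}'

```text
time: 7.92
tool_pos: [554.9, 255.9, 122.0]
tcp_rot: [180.0, 0.0, -170.0]
ft_force: [1.2, 0.1, 0.2]
finger_gap: 43.8
grip_force: 0.0
```

Call:
pendant --moves '{"drx": [0, 0], "dry": [0, 0], "drz": [0, 0], "dx": [0, 0], "dy": [0, 0], "dz": [0, 0], "finger_gap": [44, 44]}'

```text
time: 8.18
tool_pos: [555.1, 256.0, 120.6]
tcp_rot: [180.0, 0.1, -170.0]
ft_force: [-1.3, 0.6, -0.5]
finger_gap: 44.0
grip_force: 0.0
```

```bash
python3 - <<'E'
from h import *
to((432.4,224.7,120,190),(432.4,224.7,14,190))
s1=snap('scene','s2');s2=snap('side','e2');
a=s1['pixels'][220:360,180:370]; b=s2['pixels'][150:300,180:350]
cv2.imwrite('pics/z4.png',np.hstack([cv2.resize(a,None,fx=2.2,fy=2.2,interpolation=3)[:300],cv2.resize(b,None,fx=2.2,fy=2.2,interpolation=3)[:300]]))
E
```

```text
t 8.18 tcp [555.1 256.  120.6] [ 1.7999e+02  7.0000e-02 -1.7002e+02] gap 44.0 grip 0.0 F [-1.3  0.6 -0.5]
(432.4, 224.7, 120, 190) rot [ 0.   0.1 -0. ] d [126.3  -9.6   0.5]
(432.4, 224.7, 14, 190) rot [ 0.   0.1 -0. ] d [126.4  -9.6 106.5]
```

View pics/z4.png

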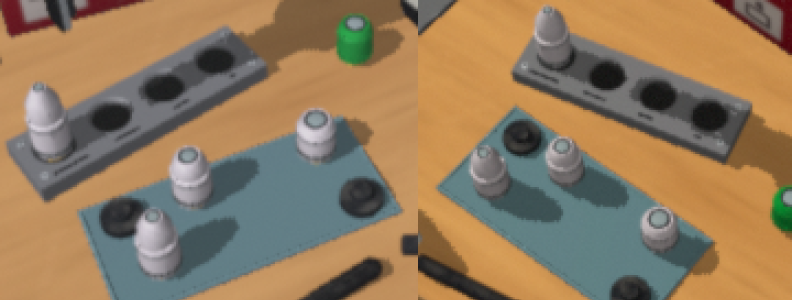

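D stands upright in the left seat, with its top near (38,88) in the left panel and (546,10) in the right. I'll check its height and go for C.

Converted, 126.3 mm / 600 = 0.2105, 126 mm / 600 = 0.21.

```bash
python3 - <<'E'
from h import *
s1=load('s2');s2=load('e2')
a=((38.5)/2.2-.5+180,88.5/2.2-.5+220);b=(128.5/2.2-.5+180,10.5/2.2-.5+150)
print(tri(s1,a,s2,b),onz(s1,*a,78),onz(s2,*b,78))
for n,s,(u,v) in(('a',s1,a),('b',s2,b)):
    c=s['pixels'][int(v)-10:int(v)+45,int(u)-25:int(u)+30]; cv2.imwrite('pics/q%s.png'%n,cv2.resize(c,None,fx=7,fy=7,interpolation=3))
cv2.imwrite('pics/z5.png',np.hstack([cv2.imread('pics/qa.png'),cv2.imread('pics/qb.png')]))
E
```

```text
(array([553.52014355, 256.81619827,  77.65124568]), np.float64(0.13010484024024044)) [553.11275129 256.83289948  78.        ] [553.40755814 256.68305714  78.        ]
```

Call:
pendant --moves '{"drx": [0, 0, 0, 0, 0, 0, 0], "dry": [0, 0, 0, 0, 0, 0, 0], "drz": [0, 0, 0, 0, 0, 0, 0], "dx": [0.0667, 0.1333, 0.1917, 0.21, 0.2105, 0.2105, 0.2105], "dy": [-0.005, -0.01, -0.015, -0.016, -0.016, -0.016, -0.016], "dz": [0, 0, 0, 0.0333, 0.0667, 0.0667, 0.0667], "finger_gap": [44, 44, 44, 44, 44, 44, 44]}'

```text
time: 9.15
tool_pos: [432.2, 224.6, 79.8]
tcp_rot: [-180.0, -0.0, -170.0]
ft_force: [0.2, -0.3, -0.0]
finger_gap: 43.9
grip_force: 0.0
```

```bash
python3 -c "
from h import *
to((432.4,224.7,14,190))"
```

```text
t 9.15 tcp [432.2 224.6  79.8] [-1.7999e+02 -3.0000e-02 -1.7003e+02] gap 43.9 grip 0.0 F [ 0.2 -0.3 -0. ]
(432.4, 224.7, 14, 190) rot [-0. -0. -0.] d [-0.3  0.1 65.8]
```

View pics/z5.png

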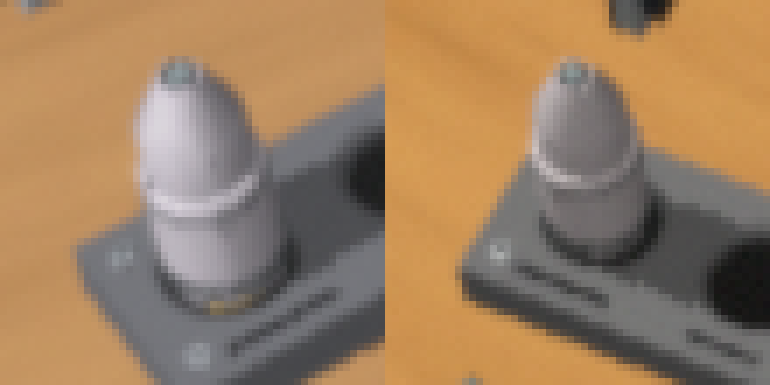

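D's top is at z = 77.7 mm, so it is seated and upright. Descending on C.

Converted, 66 mm / 600 = 0.11, 62 mm / 600 = 0.1033.

Call:
pendant --moves '{"drx": [0, 0, 0, 0, 0, 0, 0, 0], "dry": [0, 0, 0, 0, 0, 0, 0, 0], "drz": [0, 0, 0, 0, 0, 0, 0, 0], "dx": [0, 0, 0, 0, 0, 0, 0, 0], "dy": [0, 0, 0, 0, 0, 0, 0, 0], "dz": [0.05, 0.0833, 0.1033, 0.11, 0.11, 0.11, 0.11, 0.11], "finger_gap": [44, 44, 44, 44, 44, 20, 20, 20]}'

```text
time: 10.15
tool_pos: [433.0, 224.9, 14.8]
tcp_rot: [180.0, 0.1, -170.0]
ft_force: [-0.6, -1.3, 6.6]
finger_gap: 26.9
grip_force: 39.4
```

Call:
pendant --moves '{"drx": [0, 0, 0, 0, 0, 0, 0, 0], "dry": [0, 0, 0, 0, 0, 0, 0, 0], "drz": [0, 0, 0, 0, 0.1111, 0.2222, 0.2222, 0.2222], "dx": [0, 0, 0, 0, 0, 0, 0, 0], "dy": [0, 0, 0, 0, 0, 0, 0, 0], "dz": [0, -0.0167, -0.0833, -0.1583, -0.1667, -0.1667, -0.1667, -0.1667], "finger_gap": [20, 20, 20, 20, 20, 20, 20, 20]}'

```text
time: 11.15
tool_pos: [431.9, 224.5, 113.6]
tcp_rot: [-180.0, -0.0, 170.2]
ft_force: [-0.5, -0.2, -1.4]
finger_gap: 26.6
grip_force: 39.6
```

```bash
python3 -c "
from h import *
to((562,210.6,114,100),(562,210.6,25,100))"
```

```text
t 11.15 tcp [431.9 224.5 113.6] [-1.7999e+02 -2.0000e-02  1.7020e+02] gap 26.6 grip 39.6 F [-0.5 -0.2 -1.4]
(562, 210.6, 114, 100) rot [-0.  -0.  70.2] d [-130.6    8.5   -0.5]
(562, 210.6, 25, 100) rot [-0.  -0.  70.2] d [-130.6    8.5   88.5]
```

Converted, -130.6 mm / 600 = -0.2177, -125 mm / 600 = -0.2083, 70.2 degrees / 90 = 0.78.

Call:
pendant --moves '{"drx": [0, 0, 0, 0, 0, 0, 0, 0], "dry": [0, 0, 0, 0, 0, 0, 0, 0], "drz": [0.1111, 0.2222, 0.3333, 0.4444, 0.5556, 0.6667, 0.7778, 0.78], "dx": [-0.0167, -0.05, -0.0917, -0.1333, -0.175, -0.2083, -0.2177, -0.2177], "dy": [0.0017, 0.0033, 0.0067, 0.0083, 0.0117, 0.0133, 0.0142, 0.0142], "dz": [0, 0, 0, 0, 0, 0, 0, 0], "finger_gap": [20, 20, 20, 20, 20, 20, 20, 20]}'

```text
time: 12.15
tool_pos: [562.2, 210.0, 113.2]
tcp_rot: [-179.9, 0.0, 99.9]
ft_force: [-0.1, 1.3, -0.9]
finger_gap: 26.7
grip_force: 39.6
```

Call:
pendant --moves '{"drx": [0, 0, 0, 0, 0, 0, 0], "dry": [0, 0, 0, 0, 0, 0, 0], "drz": [0, 0, 0, 0, 0, 0, 0], "dx": [0, 0, 0, 0, 0, 0, 0], "dy": [0, 0, 0, 0, 0, 0, 0], "dz": [0, 0.0333, 0.075, 0.0917, 0.1, 0.1, 0.1], "finger_gap": [20, 20, 20, 20, 20, 20, 20]}'

```text
time: 13.02
tool_pos: [562.9, 210.4, 54.7]
tcp_rot: [179.9, -0.0, 99.8]
ft_force: [0.2, 0.4, -1.1]
finger_gap: 26.5
grip_force: 39.6
```

```bash
python3 -c "
from h import *
to((562,210.6,23,100))"
```

```text
t 13.03 tcp [562.9 210.4  54.7] [ 1.799e+02 -1.000e-02  9.979e+01] gap 26.5 grip 39.6 F [ 0.2  0.4 -1.1]
(562, 210.6, 23, 100) rot [ 0.1 -0.  -0.2] d [ 0.3 -1.  31.7]
```

Converted, 32.7 mm / 600 = 0.0545, 32 mm / 600 = 0.0533.

Call:
pendant --moves '{"drx": [0, 0, 0, 0, 0, 0, 0], "dry": [0, 0, 0, 0, 0, 0, 0], "drz": [0, 0, 0, 0, 0, 0, 0], "dx": [0.0005, 0.0005, 0.0005, 0.0005, 0.0005, 0.0005, 0.0005], "dy": [-0.0012, -0.0012, -0.0012, -0.0012, -0.0012, -0.0012, -0.0012], "dz": [0.025, 0.04, 0.0483, 0.0517, 0.0533, 0.0545, 0.0545], "finger_gap": [20, 20, 20, 20, 20, 20, 20]}'

```text
time: 13.9
tool_pos: [561.8, 210.5, 21.8]
tcp_rot: [180.0, -0.0, 99.8]
ft_force: [-2.6, -0.5, 5.1]
finger_gap: 27.2
grip_force: 40.3
```

Call:
pendant --moves '{"drx": [0, 0, 0], "dry": [0, 0, 0], "drz": [0, 0, 0], "dx": [0, 0, 0], "dy": [0, 0, 0], "dz": [0.0013, 0.0013, 0.0013], "finger_gap": [20, 20, 20]}'

```text
time: 14.28
tool_pos: [561.9, 210.5, 21.8]
tcp_rot: [180.0, -0.0, 99.8]
ft_force: [-6.7, -1.4, 12.6]
finger_gap: 26.7
grip_force: 41.0
```

Converted, -85 mm / 600 = -0.1417, -60 mm / 600 = -0.1.

Call:
pendant --moves '{"drx": [0, 0, 0, 0, 0, 0, 0, 0], "dry": [0, 0, 0, 0, 0, 0, 0, 0], "drz": [0, 0, 0, 0, 0, 0, 0, 0], "dx": [0, 0, 0, 0, 0, 0, 0, 0], "dy": [0, 0, 0, 0, 0, 0, 0, 0], "dz": [-0.0013, -0.0013, -0.0013, -0.0013, -0.0013, -0.0333, -0.1, -0.1417], "finger_gap": [20, 30, 36, 44, 44, 44, 44, 44]}'

```text
time: 15.28
tool_pos: [562.7, 210.8, 108.9]
tcp_rot: [179.8, -0.0, 99.8]
ft_force: [0.5, 0.2, 0.0]
finger_gap: 44.3
grip_force: 0.0
```

Call:
pendant --moves '{"drx": [0, 0], "dry": [0, 0], "drz": [0, 0], "dx": [0, 0], "dy": [0, 0], "dz": [0, 0], "finger_gap": [44, 44]}'

```text
time: 15.52
tool_pos: [561.3, 210.3, 105.3]
tcp_rot: [180.0, 0.0, 99.8]
ft_force: [-0.0, 0.2, -1.0]
finger_gap: 44.2
grip_force: 0.0
```

```bash
python3 -c "
from h import *
to((474.2,184.2,108,100),(474.2,184.2,60,100))"
```

```text
t 15.53 tcp [561.3 210.3 105.3] [179.99   0.    99.77] gap 44.2 grip 0.0 F [-0.   0.2 -1. ]
(474.2, 184.2, 108, 100) rot [ 0.   0.  -0.2] d [-11.  -90.3  -2.7]
(474.2, 184.2, 60, 100) rot [ 0.   0.  -0.2] d [-11.  -90.3  45.3]
```

Converted, -90 mm / 600 = -0.15, -70 mm / 600 = -0.1167.

Call:
pendant --moves '{"drx": [0, 0, 0, 0, 0, 0, 0], "dry": [0, 0, 0, 0, 0, 0, 0], "drz": [0, 0, 0, 0, 0, 0, 0], "dx": [-0.0067, -0.0133, -0.0183, -0.0183, -0.0183, -0.0183, -0.0183], "dy": [-0.0583, -0.1167, -0.15, -0.15, -0.15, -0.15, -0.15], "dz": [0, 0, 0, 0.025, 0.0583, 0.0583, 0.0583], "finger_gap": [44, 44, 44, 44, 44, 44, 44]}'

```text
time: 16.4
tool_pos: [474.8, 184.3, 69.8]
tcp_rot: [-180.0, 0.0, 99.8]
ft_force: [1.2, -0.5, -0.3]
finger_gap: 44.0
grip_force: 0.0
```

```bash
python3 - <<'E'
from h import *
to((474.2,184.2,12,100))
s=snap('wrist','w3'); print(proj(s,(474.2,184.2,51)))
s1=snap('scene','s3');s2=snap('side','e3')
a=s1['pixels'][190:350,160:370];b=s2['pixels'][140:300,180:360]
cv2.imwrite('pics/z6.png',np.hstack([cv2.resize(a,None,fx=2,fy=2,interpolation=3),cv2.resize(b,None,fx=2,fy=2,interpolation=3)]))
E
```

```text
t 16.4 tcp [474.8 184.3  69.8] [-179.95    0.     99.77] gap 44.0 grip 0.0 F [ 1.2 -0.5 -0.3]
(474.2, 184.2, 12, 100) rot [-0.   0.  -0.2] d [-0.  -0.6 57.8]
(np.float64(319.85353246008543), np.float64(291.54153176553064))
```

View pics/z6.png

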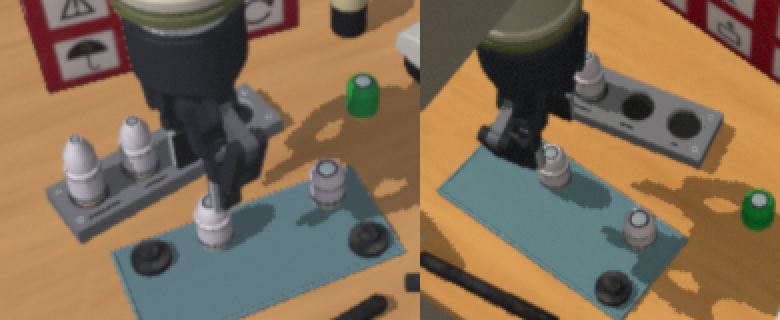

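C (136,140) and D (85,165) stand in seats 2 and 1, and the gripper is straddling B at (212,220). Grasping B.

Converted, 57.5 mm / 600 = 0.0958, 55 mm / 600 = 0.0917.

Call:
pendant --moves '{"drx": [0, 0, 0, 0, 0, 0, 0, 0], "dry": [0, 0, 0, 0, 0, 0, 0, 0], "drz": [0, 0, 0, 0, 0, 0, 0, 0], "dx": [0, 0, 0, 0, 0, 0, 0, 0], "dy": [-0.0008, -0.0008, -0.0008, -0.0008, -0.0008, -0.0008, -0.0008, -0.0008], "dz": [0.05, 0.0767, 0.0917, 0.0958, 0.0958, 0.0958, 0.0958, 0.0958], "finger_gap": [44, 44, 44, 44, 44, 20, 20, 20]}'

```text
time: 17.55
tool_pos: [474.9, 184.4, 13.6]
tcp_rot: [179.9, -0.0, 99.8]
ft_force: [-0.1, -0.5, 6.7]
finger_gap: 26.8
grip_force: 39.4
```

Call:
pendant --moves '{"drx": [0, 0, 0, 0, 0, 0, 0], "dry": [0, 0, 0, 0, 0, 0, 0], "drz": [0, 0, 0, 0, 0, 0, 0], "dx": [0, 0, 0, 0, 0, 0, 0], "dy": [0, 0, 0, 0, 0, 0, 0], "dz": [0, -0.0167, -0.075, -0.1417, -0.15, -0.15, -0.15], "finger_gap": [20, 20, 20, 20, 20, 20, 20]}'

```text
time: 18.42
tool_pos: [472.9, 183.8, 101.0]
tcp_rot: [-179.8, 0.0, 99.8]
ft_force: [0.3, 0.5, -1.5]
finger_gap: 26.8
grip_force: 39.6
```

```bash
python3 -c "
from h import *
to((570.1,165.5,102,100),(570.1,165.5,50,100))"
```

```text
t 18.43 tcp [472.9 183.8 101. ] [-1.7984e+02  2.0000e-02  9.9770e+01] gap 26.8 grip 39.6 F [ 0.3  0.5 -1.5]
(570.1, 165.5, 102, 100) rot [-0.2  0.  -0.2] d [-34.6  92.7  -1.2]
(570.1, 165.5, 50, 100) rot [-0.2  0.  -0.2] d [-34.6  92.8  50.8]
```

Converted, 91.5 mm / 600 = 0.1525, 68 mm / 600 = 0.1133.

Call:
pendant --moves '{"drx": [0, 0, 0, 0, 0, 0, 0, 0], "dry": [0, 0, 0, 0, 0, 0, 0, 0], "drz": [0, 0, 0, 0, 0, 0, 0, 0], "dx": [-0.02, -0.04, -0.0577, -0.0577, -0.0577, -0.0577, -0.0577, -0.0577], "dy": [0.0583, 0.1133, 0.1525, 0.1525, 0.1525, 0.1525, 0.1525, 0.1525], "dz": [0, 0, 0, 0.0333, 0.075, 0.075, 0.075, 0.075], "finger_gap": [20, 20, 20, 20, 20, 20, 20, 20]}'

```text
time: 19.42
tool_pos: [570.7, 165.9, 58.8]
tcp_rot: [179.9, -0.0, 99.8]
ft_force: [-1.1, 0.3, -1.6]
finger_gap: 27.0
grip_force: 39.8
```

```bash
python3 -c "
from h import *
to((570.1,165.5,22,100))"
```

```text
t 19.43 tcp [570.7 165.9  58.8] [179.9   -0.    99.79] gap 27.0 grip 39.8 F [-1.1  0.3 -1.6]
(570.1, 165.5, 22, 100) rot [ 0.1 -0.  -0.2] d [-0.3 -0.8 36.8]
```

Converted, 38.3 mm / 600 = 0.0638, 37.3 mm / 600 = 0.0622.

Call:
pendant --moves '{"drx": [0, 0, 0, 0, 0, 0, 0], "dry": [0, 0, 0, 0, 0, 0, 0], "drz": [0, 0, 0, 0, 0, 0, 0], "dx": [-0.0005, -0.0005, -0.0005, -0.0005, -0.0005, -0.0005, -0.0005], "dy": [-0.0012, -0.0012, -0.0012, -0.0012, -0.0012, -0.0012, -0.0012], "dz": [0.03, 0.0483, 0.0567, 0.06, 0.0622, 0.0638, 0.0638], "finger_gap": [20, 20, 20, 20, 20, 20, 20]}'

```text
time: 20.3
tool_pos: [570.1, 165.3, 20.7]
tcp_rot: [179.9, 0.0, 99.8]
ft_force: [-4.2, -0.7, 5.5]
finger_gap: 26.6
grip_force: 40.6
```

Call:
pendant --moves '{"drx": [0, 0, 0], "dry": [0, 0, 0], "drz": [0, 0, 0], "dx": [0, 0, 0], "dy": [0, 0, 0], "dz": [0.0013, 0.0013, 0.0013], "finger_gap": [20, 20, 20]}'

```text
time: 20.68
tool_pos: [570.1, 165.4, 20.6]
tcp_rot: [179.9, 0.0, 99.8]
ft_force: [-7.4, -1.3, 12.7]
finger_gap: 27.0
grip_force: 41.1
```

Converted, -75 mm / 600 = -0.125, -55 mm / 600 = -0.0917.

Call:
pendant --moves '{"drx": [0, 0, 0, 0, 0, 0, 0, 0], "dry": [0, 0, 0, 0, 0, 0, 0, 0], "drz": [0, 0, 0, 0, 0, 0, 0, 0], "dx": [0, 0, 0, 0, 0, 0, 0, 0], "dy": [0, 0, 0, 0, 0, 0, 0, 0], "dz": [-0.0013, -0.0013, -0.0013, -0.0013, -0.0013, -0.0333, -0.0917, -0.125], "finger_gap": [20, 30, 36, 44, 44, 44, 44, 44]}'

```text
time: 21.68
tool_pos: [571.0, 165.5, 97.0]
tcp_rot: [179.8, -0.0, 99.8]
ft_force: [0.4, 0.4, 0.8]
finger_gap: 43.9
grip_force: 0.0
```

Call:
pendant --moves '{"drx": [0, 0], "dry": [0, 0], "drz": [0, 0], "dx": [0, 0], "dy": [0, 0], "dz": [0, 0], "finger_gap": [44, 44]}'

```text
time: 21.92
tool_pos: [569.0, 165.1, 92.8]
tcp_rot: [-179.9, 0.0, 99.8]
ft_force: [-0.4, -0.3, -0.2]
finger_gap: 44.2
grip_force: 0.0
```

```bash
python3 -c "
from h import *
to((470,90.4,95,100),(470,90.4,60,100))"
```

```text
t 21.93 tcp [569.  165.1  92.8] [-179.94    0.     99.78] gap 44.2 grip 0.0 F [-0.4 -0.3 -0.2]
(470, 90.4, 95, 100) rot [-0.1  0.  -0.2] d [ -56.8 -110.2   -2.1]
(470, 90.4, 60, 100) rot [-0.1  0.  -0.2] d [ -56.8 -110.2   32.9]
```

Converted, -111 mm / 600 = -0.185, -75 mm / 600 = -0.125.

Call:
pendant --moves '{"drx": [0, 0, 0, 0, 0, 0, 0, 0], "dry": [0, 0, 0, 0, 0, 0, 0, 0], "drz": [0, 0, 0, 0, 0, 0, 0, 0], "dx": [-0.03, -0.0633, -0.095, -0.095, -0.095, -0.095, -0.095, -0.095], "dy": [-0.0617, -0.125, -0.185, -0.185, -0.185, -0.185, -0.185, -0.185], "dz": [0, 0, 0, 0.025, 0.055, 0.055, 0.055, 0.055], "finger_gap": [44, 44, 44, 44, 44, 44, 44, 44]}'

```text
time: 22.92
tool_pos: [470.5, 90.5, 61.0]
tcp_rot: [180.0, 0.0, 99.8]
ft_force: [-0.2, 0.5, -0.2]
finger_gap: 44.0
grip_force: 0.0
```

```bash
python3 - <<'E'
from h import *
to((470,90.4,10.5,100))
s=snap('wrist','w4'); print(proj(s,(470,90.4,41)))
cv2.imwrite('pics/z7.png',s['pixels'][150:480,120:520])
E
```

```text
t 22.93 tcp [470.5  90.5  61. ] [179.96   0.    99.8 ] gap 44.0 grip 0.0 F [-0.2  0.5 -0.2]
(470, 90.4, 10.5, 100) rot [ 0.   0.  -0.2] d [-0.  -0.6 50.5]
(np.float64(319.9810289508586), np.float64(290.5321091990295))
```

View pics/z7.png

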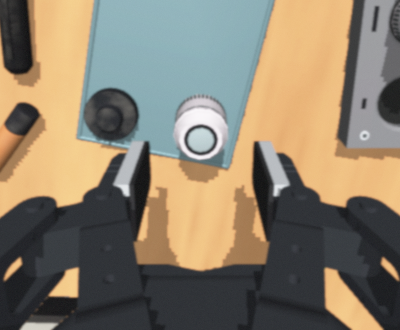

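A is centred at full-image pixel (321,290), as predicted. The cap at crop (112,115) is close to the left finger, so I'll turn the gripper 60° before descending.

Converted, -60 degrees / 90 = -0.6667.

Call:
pendant --moves '{"drx": [0, 0, 0, 0, 0, 0, 0, 0], "dry": [0, 0, 0, 0, 0, 0, 0, 0], "drz": [-0.1111, -0.2222, -0.3333, -0.4444, -0.5556, -0.6667, -0.6667, -0.6667], "dx": [0, 0, 0, 0, 0, 0, 0, 0], "dy": [0, 0, 0, 0, 0, 0, 0, 0], "dz": [0, 0, 0, 0, 0, 0, 0, 0], "finger_gap": [44, 44, 44, 44, 44, 44, 44, 44]}'

```text
time: 23.98
tool_pos: [470.1, 90.3, 60.9]
tcp_rot: [180.0, 0.0, 159.6]
ft_force: [-0.6, 0.3, -0.6]
finger_gap: 44.2
grip_force: 0.0
```

```bash
python3 -c "
from h import *
to((470,90.4,11,160))"
```

```text
t 23.98 tcp [470.1  90.3  60.9] [1.7999e+02 3.0000e-02 1.5955e+02] gap 44.2 grip 0.0 F [-0.6  0.3 -0.6]
(470, 90.4, 11, 160) rot [ 0.   0.  -0.4] d [ 0.1  0.1 49.9]
```

Units first: shifts go in shares of 600 mm and turns go in shares of 90 degrees. So 50.5 mm / 600 = 0.0842, 47 mm / 600 = 0.0783.

Call:
pendant --moves '{"drx": [0, 0, 0, 0, 0, 0, 0, 0], "dry": [0, 0, 0, 0, 0, 0, 0, 0], "drz": [0, 0, 0, 0, 0, 0, 0, 0], "dx": [0, 0, 0, 0, 0, 0, 0, 0], "dy": [0, 0, 0, 0, 0, 0, 0, 0], "dz": [0.0417, 0.0667, 0.0783, 0.0842, 0.0842, 0.0842, 0.0842, 0.0842], "finger_gap": [44, 44, 44, 44, 44, 20, 20, 20]}'

```text
time: 24.98
tool_pos: [470.6, 90.3, 10.9]
tcp_rot: [180.0, 0.1, 159.8]
ft_force: [-0.6, 0.2, 5.1]
finger_gap: 26.4
grip_force: 39.5
```

Call:
pendant --moves '{"drx": [0, 0, 0, 0, 0, 0, 0], "dry": [0, 0, 0, 0, 0, 0, 0], "drz": [0, 0, 0, 0, 0, 0, 0], "dx": [0, 0, 0, 0, 0, 0, 0], "dy": [0, 0, 0, 0, 0, 0, 0], "dz": [0, -0.0167, -0.0667, -0.125, -0.1333, -0.1333, -0.1333], "finger_gap": [20, 20, 20, 20, 20, 20, 20]}'

```text
time: 25.85
tool_pos: [468.7, 90.1, 88.6]
tcp_rot: [-179.9, -0.1, 159.8]
ft_force: [0.2, 0.1, -1.0]
finger_gap: 26.6
grip_force: 39.5
```

```bash
python3 -c "
from h import *
to((577.9,120.6,92,100))"
```

```text
t 25.85 tcp [468.7  90.1  88.6] [-1.7994e+02 -1.3000e-01  1.5977e+02] gap 26.6 grip 39.5 F [ 0.2  0.1 -1. ]
(577.9, 120.6, 92, 100) rot [-0.1 -0.1 59.8] d [-91.9  66.4  -3.7]
```

Converted, -91 mm / 600 = -0.1517, -80 mm / 600 = -0.1333, 60 degrees / 90 = 0.6667.

Call:
pendant --moves '{"drx": [0, 0, 0, 0, 0, 0, 0, 0], "dry": [0, 0, 0, 0, 0, 0, 0, 0], "drz": [0.1111, 0.2222, 0.3333, 0.4444, 0.5556, 0.6667, 0.6667, 0.6667], "dx": [-0.0333, -0.0667, -0.1, -0.1333, -0.1517, -0.1517, -0.1517, -0.1517], "dy": [0.02, 0.0467, 0.07, 0.0933, 0.11, 0.11, 0.11, 0.11], "dz": [0, 0, 0, 0, 0, 0, 0.0333, 0.0583], "finger_gap": [20, 20, 20, 20, 20, 20, 20, 20]}'

```text
time: 26.85
tool_pos: [576.3, 120.4, 52.0]
tcp_rot: [-179.8, -0.0, 100.0]
ft_force: [-1.3, -0.2, -1.0]
finger_gap: 26.4
grip_force: 39.5
```

Call:
pendant --moves '{"drx": [0, 0, 0], "dry": [0, 0, 0], "drz": [0, 0, 0], "dx": [0, 0, 0], "dy": [0, 0, 0], "dz": [0, 0, 0], "finger_gap": [20, 20, 20]}'

```text
time: 27.22
tool_pos: [578.6, 120.7, 55.9]
tcp_rot: [179.9, 0.0, 99.8]
ft_force: [-0.2, 0.1, -0.3]
finger_gap: 26.4
grip_force: 39.5
```

```bash
python3 -c "
from h import *
to((577.9,120.6,19,100))"
```

```text
t 27.23 tcp [578.6 120.7  55.9] [179.92   0.    99.8 ] gap 26.4 grip 39.5 F [-0.2  0.1 -0.3]
(577.9, 120.6, 19, 100) rot [ 0.1  0.  -0.2] d [-0.  -0.8 36.9]
```

Call:
pendant --moves '{"drx": [0, 0, 0, 0, 0, 0, 0], "dry": [0, 0, 0, 0, 0, 0, 0], "drz": [0, 0, 0, 0, 0, 0, 0], "dx": [0, 0, 0, 0, 0, 0, 0], "dy": [-0.0012, -0.0012, -0.0012, -0.0012, -0.0012, -0.0012, -0.0012], "dz": [0.03, 0.0483, 0.0567, 0.06, 0.0622, 0.0638, 0.0638], "finger_gap": [20, 20, 20, 20, 20, 20, 20]}'

```text
time: 28.1
tool_pos: [577.8, 120.6, 17.9]
tcp_rot: [179.9, 0.0, 99.8]
ft_force: [-3.0, -0.2, 4.8]
finger_gap: 26.4
grip_force: 40.1
```

Call:
pendant --moves '{"drx": [0, 0, 0], "dry": [0, 0, 0], "drz": [0, 0, 0], "dx": [0, 0, 0], "dy": [0, 0, 0], "dz": [0.0013, 0.0013, 0.0013], "finger_gap": [20, 20, 20]}'

```text
time: 28.48
tool_pos: [577.9, 120.6, 17.8]
tcp_rot: [180.0, 0.0, 99.8]
ft_force: [-6.8, -0.1, 11.2]
finger_gap: 26.5
grip_force: 40.8
```

Converted, -110 mm / 600 = -0.1833, -60 mm / 600 = -0.1.

Call:
pendant --moves '{"drx": [0, 0, 0, 0, 0, 0, 0, 0], "dry": [0, 0, 0, 0, 0, 0, 0, 0], "drz": [0, 0, 0, 0, 0, 0, 0, 0], "dx": [0, 0, 0, 0, 0, 0, 0, 0], "dy": [0, 0, 0, 0, 0, 0, 0, 0], "dz": [-0.0013, -0.0013, -0.0013, -0.0013, -0.0013, -0.0333, -0.1, -0.1833], "finger_gap": [20, 30, 36, 44, 44, 44, 44, 44]}'

```text
time: 29.48
tool_pos: [576.6, 120.4, 127.5]
tcp_rot: [-179.9, -0.0, 99.8]
ft_force: [1.2, 0.1, -0.4]
finger_gap: 43.9
grip_force: 0.0
```

Call:
pendant --moves '{"drx": [0, 0, 0, 0, 0, 0], "dry": [0, 0, 0, 0, 0, 0], "drz": [0, 0, 0, 0, 0, 0], "dx": [0.0167, 0.025, 0.0333, 0.0333, 0.0333, 0.0333], "dy": [-0.0667, -0.1333, -0.2, -0.2667, -0.2667, -0.2667], "dz": [-0.0667, -0.1333, -0.1667, -0.1667, -0.1667, -0.1667], "finger_gap": [44, 44, 44, 44, 44, 44]}'

```text
time: 30.22
tool_pos: [416.9, 113.2, 227.3]
tcp_rot: [179.8, 0.0, 99.8]
ft_force: [0.7, -0.0, 0.9]
finger_gap: 43.9
grip_force: 0.0
```

```bash
python3 - <<'E'
from h import *
to()
s1=snap('scene','s5');s2=snap('side','e5');w=snap('wrist','w5')
a=s1['pixels'][190:350,160:370];b=s2['pixels'][140:300,180:360]
cv2.imwrite('pics/z8.png',np.vstack([np.hstack([cv2.resize(a,None,fx=2,fy=2,interpolation=3),cv2.resize(b,None,fx=2,fy=2,interpolation=3)]),cv2.resize(w['pixels'][20:300,100:640],(780,280))]))
E
```

```text
t 30.23 tcp [416.9 113.2 227.3] [179.85   0.    99.77] gap 43.9 grip 0.0 F [ 0.7 -0.   0.9]
```

View pics/z8.png

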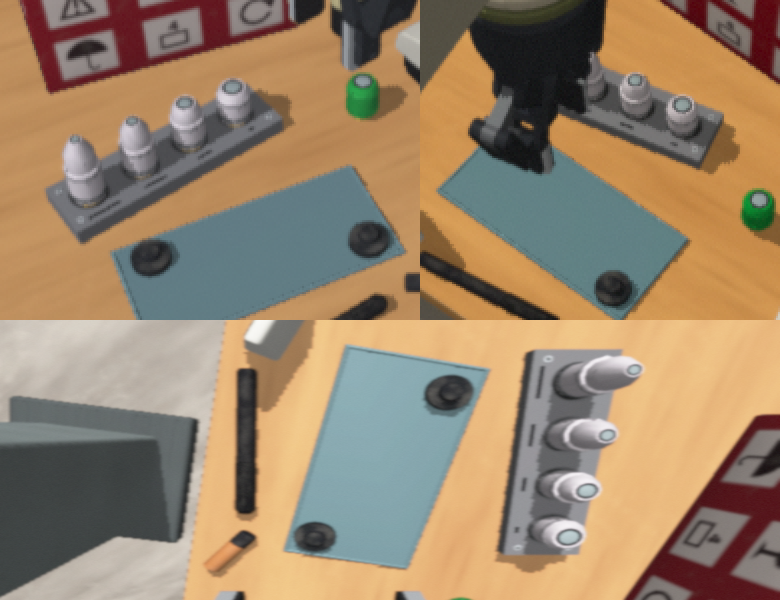

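All four stand upright in the seats, rising from A at the right (232,100) to D at the left (83,170) in the scene panel. The caps are at (152,257) and (370,239), where they stood before. The contact heights matched full seating.

Call:
pendant --moves '{"drx": [0, 0, 0], "dry": [0, 0, 0], "drz": [0, 0, 0], "dx": [0, 0, 0], "dy": [0, 0, 0], "dz": [0, 0, 0], "finger_gap": [44, 44, 44]}'

```text
time: 30.75
tool_pos: [416.3, 113.1, 225.8]
tcp_rot: [-180.0, -0.0, 99.8]
ft_force: [0.8, 0.4, -0.4]
finger_gap: 44.0
grip_force: 0.0
```

```bash
python3 -c "
from h import *
print(workorder.hand_in())"
```

```text
the job is handed in; nothing more can be done
None
```

All four objectives stand upright and seated thread down in the holder, shortest at the right-hand end to longest at the left; the dust caps and canister were not touched, and the job was handed in at about 31 s of robot time.

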